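# Open the ratchet bookend of the needle rack

### The arm

A 6-joint arm with a two-finger parallel gripper is mounted at the origin on a cart in front of the work surface, level with it; the furniture and walls round the work are solid. World frame = base frame: x ahead of the robot, y to its left, z up, the work surface at z = 0. Lengths are in m, angles in rad, forces in N, time in s.
With the tool pointing down it reaches from about 0.375 to 0.9 m from the base axis. Payload 3.1 kg.
Tool frame: the origin (TCP) lies on the centre line of the jaws, within the pads' length; the fingertips stand 11 mm ahead of it and the grasp point (between the pads) lies 8 mm behind it; x points along the fingers, y is the direction in which the jaws open and shut, and the axes are right-handed (so a half turn about x gives the same grasp; the last joint's range is limited). The gripper opens to 87 mm and grips with 3 to 60 N. Pads are 19 mm wide; open, the fingers measure 117 mm over their backs; the gripper's body (75 mm by 190 mm) begins 51 mm behind the grasp point.
Start: joints at [1.048, 0.527, 1.433, -0, 1.181, -0.178], TCP at [0.211, 0.588, 0.234] pointing down, gripper open.
Joint ranges: [-3.08, 3.08], [-0.75, 2.2], [0.22, 2.44], [-1.43, 4.57], [0, 2.65], [-2.85, 2.85]. Speed limits (rad/s): [2.79, 2.79, 3.14, 3.14, 3.14, 3.14].

### API

Orientations are given as a unit quaternion [x, y, z, w].
In Python, from rig import robot, camera, camera_info gives the robot as it stands.
- The arm moves only by the shell command python3 -m inch 'ROWS' [FORCE]. ROWS is JSON, a list that holds one entry, the list of rows, each a list of 5 numbers: the shift along the tool's x, y, z in cm, then the turn about the tool's x in rad, then the opening, from 0 (shut) to 1 (fully open). A call has 1 to 8 rows; each row shifts and turns the pose as measured when the row begins, along the tool's axes as they then stand; what a row does not reach is not made up. A row lasts 1/12 s, in which the tool goes at most 41.7 mm and 7.16 degrees, less where a joint would pass 70% of its speed; a pose out of reach is approached as far as the arm can. A call with a gripper value outside its range is refused whole. The fingers move at their own pace and stop on an object; FORCE is the grip in N (left out, the last holds). Time passes only in rows, so rows that do not move let the fingers close. It gives the time, the measured TCP pose, the force and the opening at its end, in the units of the state.
- robot.get_obs(): the state, without advancing time (a new reading comes with each control period).
- camera(name): name is "side" or "top"; returns the picture (384x512x3 uint8, red, green, blue); there is no depth.
- camera_info(name): a dict with "camera_matrix" (3x3 intrinsics, pixels), "rvec" (rotation vector, rad) and "tvec" (3), from world to camera coordinates, as OpenCV has them. Camera axes: x right, y down, z forward; pixel columns grow to the right and rows downward; lengths in m; the calibration is good to about 2 mm. A picture is of the moment at which its call begins. camera_info takes no time and is no camera call.
- robot.hand_in(): hands the job in, once; it reports no verdict.
The state is a dict: "time": time; "q": joint angles; "joint_velocities": joint speeds; "joint_torque": joint torques, N m; "position": TCP position; "tool_rot": TCP orientation; "ft_force": force on the tool from outside, world axes, zero at the start; "moment": the same for the moment, N m; "grip_width": finger opening in m.
Only numpy, scipy, OpenCV 4.12 (cv2) and the standard library are available. Lean on these libraries where they do the work, as an engineer would, in place of code of your own. Each camera call takes 0.05 s, during which the arm holds its last target. There are 200 camera calls.

### The job

Open the blue sliding bookend of the small carton rack so that it can be restocked: with the fingertips press down its red ratchet release and, keeping it pressed, push the bookend away from the needle carton along its bar, all the way to the stop at the end; then let go of it. Only press and push; nothing is to be gripped or lifted. Leave the needle carton in the rack where it stands, and do not disturb the amber dropper bottle and the white jar that stand nearby.

Things in the scene. Friction and masses are not known exactly. Their poses are not given: they have to be found in the camera images.
- rack: Fixed carton rack, aluminium deck 222 x 134 mm (its own x by y), deck top 8 mm above the worktop. Origin: on the worktop, 1 mm from below the deck's middle. Grey end plate, 60 mm high, at its -x end; a toothed steel bar along x (y = 42 to 58 mm, z = 22 to 31 mm) ends at a grey stop block, 42 mm high, at the +x end. The bookend opens along the rack's own +x.
- bookend (a joint): Position of the blue sliding bookend on the bar, m: grows as it opens, towards the rack's +x; 0.09 = against the stop; starts from 0.004 to 0.034. Slides with about 3 N of friction, stays where left. The ratchet blocks opening (up to 8 mm of play) while the release is up: do not force it. In +x order: wall beside the carton (60 mm high, only 42 mm next to the pad), red release pad, push plate 78 mm high.
- release (a joint): How far the red release pad is pressed down, m: 0 = up, 0.009 = fully down. The ratchet is free beyond 0.005; the pad may rest up to 0.004 down when the pawl stands on a tooth. A spring pushes it up: 2 N at the top, 5 N fully down. It must be kept down while the bookend is pushed; it travels along with the bookend.
- pad_top (a point): Centre of the top of the red release pad (45 mm along the rack's x, 42 mm along its y), 54 mm above the worktop when up, 45 mm when fully down. Moves with the pad.
- push_face (a point): On the face of the blue upright push plate (48 mm wide, top 78 mm above the worktop) that looks to the rack's -x, over the pad: middle of its width, 66 mm above the worktop, 25.5 mm beyond the pad's centre in the rack's +x. Pushing it towards the rack's +x opens the bookend. Its axes are those of the rack.
- carton_center (a point): Centre of the loose white and orange needle carton, 45 x 95 x 52 mm, that stands in the rack between the end plate and the bookend.
- dropper_center (a point): Centre of the loose amber dropper bottle, 34 mm across and 109 mm high, upright on the worktop.
- jar_center (a point): Centre of the loose white powder jar, 41 mm across and 66 mm high, upright on the worktop.
There are look-alikes about, which are no part of the job. What is shaped like the part that bears dropper_center but green is not meant.

How it is judged:
On the way, in this order (a step that is already met when the one before it is completed fails the run):
1. the release is pressed down while the bookend is still near the carton (value of joint release above 0.0045 m and value of joint bookend below 0.06 m), for 0.1 s.
2. the bookend has been pushed to the end of the bar (value of joint bookend above 0.08 m), for 0.1 s.
At the end, for the whole second after the job is handed in: The bookend stands within 10 mm of the stop at the end of its bar, at rest, its release let go (less than 5 mm down); carton, dropper bottle and jar are upright and within 20 mm of where they began (value of joint bookend above 0.08 m and velocity of joint bookend between -0.005 and 0.005 m/s and value of joint release below 0.005 m and distance of each of carton_center, dropper_center, jar_center from where it was at the start of the episode below 0.02 m and angle between carton_center's own z axis and vertical below 0.15 rad and angle between each of dropper_center, jar_center's own z axis and vertical below 0.2 rad); the robot touches nothing.
It fails at once if the carton is lifted (10 mm), shoved (20 mm) or tipped (height (world z) of carton_center above 0.044 m or not (distance of carton_center from where it was at the start of the episode below 0.02 m) or angle between carton_center's own z axis and vertical above 0.25 rad).
It fails at once if the dropper bottle or the jar is lifted, shoved (20 mm) or tipped (not (distance of dropper_center from where it was at the start of the episode below 0.02 m) or not (distance of jar_center from where it was at the start of the episode below 0.02 m) or angle between any of dropper_center, jar_center's own z axis and vertical above 0.3 rad).
It also fails if it takes over 32 s, if anything falls off the work surface, if the arm or the gripper's body presses on something with over 40 N, if the wrist force passes 120 N, or if a joint passes its speed limit or range.

## Working session

There is one attempt and no reset: what is moved stays moved. The work goes in short steps, Python scripts to look and compute and a shell command to move; the robot and the scene stay as the last step left them, time stands still between calls to the robot, and variables do not carry over. Pictures are saved under pics/ and viewed, about 8 in all and at most 12, crops included, and the job is handed in when it is done.

```bash
mkdir -p pics; python3 - <<'E'
from rig import robot,camera,camera_info
import cv2
for n in("top","side"):
    cv2.imwrite(f"pics/{n}0.png",cv2.resize(camera(n)[:,:,::-1],(800,600),interpolation=cv2.INTER_CUBIC))
    print(camera_info(n))
print(robot.get_obs())
E
```

```text
{'camera_matrix': array([[469.75817758,   0.        , 256.55242477],
       [  0.        , 469.75817758, 194.65502994],
       [  0.        ,   0.        ,   1.        ]]), 'rvec': array([ 2.15452351, -2.12291229,  0.21529075]), 'tvec': array([0.11738853, 0.46345551, 1.45150087])}
{'camera_matrix': array([[346.60738258,   0.        , 254.25670192],
       [  0.        , 346.60738258, 194.47014862],
       [  0.        ,   0.        ,   1.        ]]), 'rvec': array([ 0.22829431, -2.68749135,  1.42985777]), 'tvec': array([0.46854595, 0.01773618, 1.03365423])}
{'time': 0.1, 'q': array([ 1.04749207e+00,  5.28366972e-01,  1.43379378e+00, -1.12970552e-05,
        1.18139428e+00, -1.78484869e-01]), 'joint_velocities': array([ 0.00088496, -0.00173876, -0.0010929 , -0.00026516,  0.00051435,
       -0.00160009]), 'joint_torque': array([-2.92110008e-04, -4.40984774e+01, -1.77150339e+01,  6.34546462e-02,
        5.33878268e-02, -1.80129950e-05]), 'position': array([0.21090417, 0.58765248, 0.23266706]), 'tool_rot': array([ 0.12065463,  0.69685832, -0.12196023,  0.69638828]), 'ft_force': array([ 0.18404872, -0.71682814, -0.07893769]), 'moment': array([ 0.00327717, -0.03678825, -0.00914059]), 'grip_width': 0.08684765422146778}
```

View pics/top0.png

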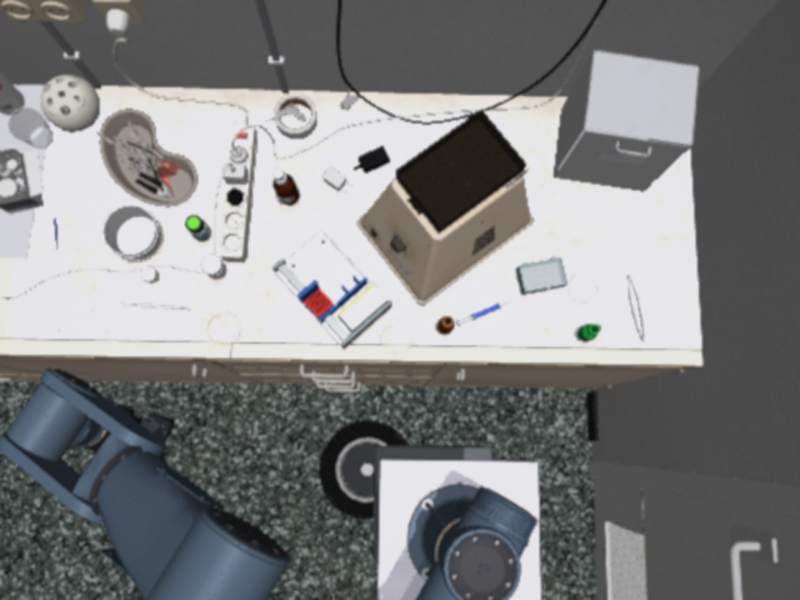

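View pics/side0.png

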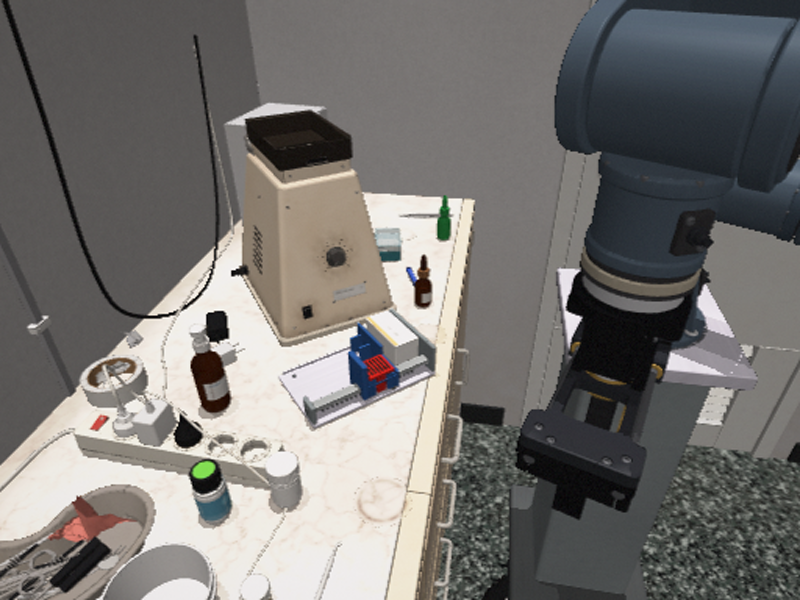

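The top view shows the rack from end plate at about (368,322) to stop block at about (283,268), with the red pad at about (317,300). There are two dropper bottles. The amber one at top (445,325) / side (423,285) is the one meant. The green one at (590,330) is the look-alike. The white jar is at about top (212,265) / side (283,478). Next I'll enlarge the rack in both views.

```bash
cat > h.py <<'E'
import numpy as np,cv2
from rig import robot,camera,camera_info
def cam(n):
    c=camera_info(n);R=cv2.Rodrigues(np.array(c["rvec"]))[0];return c["camera_matrix"],R,np.array(c["tvec"])
def px2w(n,u,v,z):
    K,R,t=cam(n);d=R.T@np.linalg.solve(K,[u,v,1.]);o=-R.T@t
    return o+d*(z-o[2])/d[2]
def proj(n,P):
    K,R,t=cam(n);p=(K@(R@np.atleast_2d(P).T+t[:,None]));return (p[:2]/p[2]).T
def crop(n,x0,y0,w,h,s,f):
    im=camera(n)[y0:y0+h,x0:x0+w,::-1];cv2.imwrite(f"pics/{f}.png",cv2.resize(im,None,fx=s,fy=s,interpolation=cv2.INTER_CUBIC))
E
python3 - <<'E'
from h import *
crop("top",120,140,180,84,4.4,"top1")
crop("side",160,150,130,120,5,"side1")
E
```

```text
(no output)
```

View pics/top1.png

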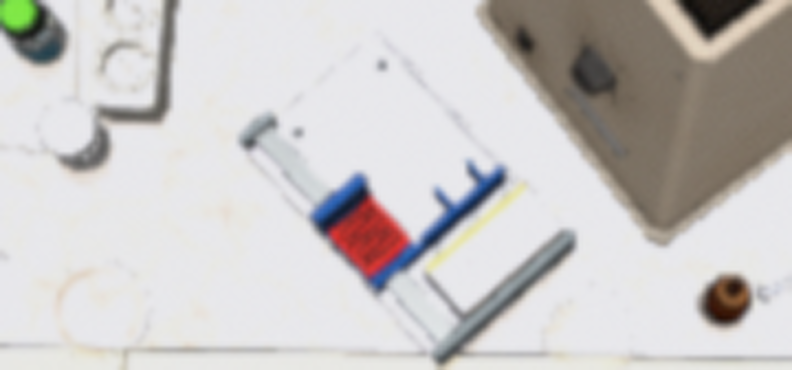

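View pics/side1.png

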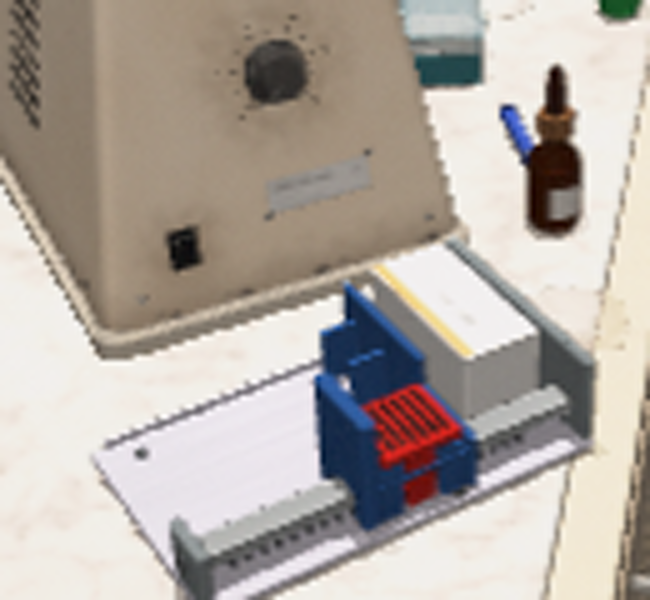

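The crops show the red pad centred at about top1 (369,237), the push plate top from (320,222) to (362,182), the end plate top from (440,352) to (573,237), and the stop block at about (258,130).

```bash
python3 - <<'E'
from h import *
from scipy.optimize import least_squares
g=lambda u,v,z:px2w("top",120+u/4.4,140+v/4.4,z)
pts={'pad':(369,237,.052),'padL':(328,230,.052),'padB':(372,280,.052),'padR':(410,240,.052),'plA':(313,214,.078),'plB':(358,176,.078),'end1':(437,346,.06),'end2':(570,233,.06),'stop':(259,128,.042),'hole1':(382,65,.008),'hole2':(298,132,.008),'deckTop':(377,35,.008),'jar':(70,133,.066),'drop':(735,288,.109),'wallA':(375,285,.06),'wallB':(503,172,.06)}
for k,p in pts.items(): print(k,g(*p).round(4))
# side: points s crop
s=lambda u,v,z:px2w("side",160+u/5,150+v/5,z)
for k,p in {'pad':(415,412,.052),'plTop near':(372,408,.078),'plTop far':(320,378,.078),'end near':(592,368,.06),'end far':(455,242,.06),'deck near stop':(180,590,.008),'deck far':(95,455,.008)}.items(): print('S',k,s(*p).round(4))
a,b=g(*pts['end1']),g(*pts['end2']);d=a-b;print('yaw x from end plate',np.arctan2(d[1],d[0])-np.pi/2, np.linalg.norm(d))
d=g(*pts['stop'])-(g(*pts['end1'])*.94+.06*g(*pts['end2']));print('yaw rough',np.arctan2(d[1],d[0]))
E
```

```text
pad [0.4592 0.29   0.052 ]
padL [0.4638 0.3194 0.052 ]
padB [0.4282 0.2869 0.052 ]
padR [0.4575 0.2608 0.052 ]
plA [0.4703 0.3274 0.078 ]
plB [0.4981 0.2968 0.078 ]
end1 [0.3806 0.239  0.06  ]
end2 [0.4631 0.1467 0.06  ]
stop [0.5399 0.373  0.042 ]
hole1 [0.5977 0.2886 0.008 ]
hole2 [0.5453 0.3491 0.008 ]
deckTop [0.6208 0.2931 0.008 ]
jar [0.5282 0.5031 0.066 ]
drop [0.4177 0.0333 0.109 ]
wallA [0.4234 0.2839 0.06  ]
wallB [0.5066 0.1953 0.06  ]
S pad [0.4526 0.2864 0.052 ]
S plTop near [0.466  0.3169 0.078 ]
S plTop far [0.4951 0.2995 0.078 ]
S end near [0.3713 0.2487 0.06  ]
S end far [0.4575 0.1522 0.06  ]
S deck near stop [0.5462 0.3776 0.008 ]
S deck far [0.6178 0.295  0.008 ]
yaw x from end plate 0.7287459504108109 0.1237887244273766
yaw rough 0.7352852298550251
```

```bash
cat >> h.py <<'E'
from scipy.spatial.transform import Rotation as Ro
YAW=.73; C=np.array([.457,.2885])
rx=np.array([np.cos(YAW),np.sin(YAW),0]);ry=np.array([-rx[1],rx[0],0])
def go(target):
    o=robot.get_obs();R=Ro.from_quat(o["tool_rot"]).as_matrix()
    print("t",o["time"],"pos",o["position"].round(4),"F",o["ft_force"].round(2),"grip",round(o["grip_width"],4))
    print("axes",R.T.round(3).tolist())
    d=R.T@(np.array(target)-o["position"]);print("tool delta cm",(100*d).round(2))
    for s in(1,-1):
        v=R.T@(s*ry);print("turn to y=%+d ry"%s,np.arctan2(v[2],v[1]).round(3),"q6",o["q"][5].round(3))
    e=o["position"]-np.array([*C,0]);print("rack rel pad: x %.4f y %.4f tip z %.4f"%(e@rx,e@ry,o["position"][2]+11e-3*R[2,0]))
    print("rack dirs in tool: +x",(R.T@rx).round(3),"+y",(R.T@ry).round(3))
E
python3 -c "
from h import *
go([*C,.10])"
```

```text
t 0.2 pos [0.211  0.5879 0.2329] F [-0.55 -0.96 -0.31] grip 0.0871
axes [[-0.001, -0.001, -1.0], [0.338, 0.941, -0.001], [0.941, -0.338, -0.0]]
tool delta cm [ 13.31 -19.84  33.27]
turn to y=+1 ry -1.075 q6 -0.179
turn to y=-1 ry 2.067 q6 -0.179
rack rel pad: x 0.0163 y 0.3871 tip z 0.2219
rack dirs in tool: +x [-0.001  0.879  0.476] +y [-0.     0.476 -0.879]
```

```bash
python3 -m inch '[[[0,-2,3.3,0,0],[0,-2,3.3,0,0],[0,-2,3.3,0,0],[0,-2,3.3,0,0],[0,-2,3.3,0,0],[0,-2,3.3,0,0],[0,-2,3.3,0,0],[0,-2,3.3,0,0]]]' 20
python3 -m inch '[[[0,0,0,-0.12,0],[0,0,0,-0.12,0],[0,0,0,-0.12,0],[0,0,0,-0.12,0],[0,0,0,-0.12,0],[0,0,0,-0.12,0],[0,0,0,-0.12,0],[0,0,0,-0.12,0]]]'; python3 -c "
from h import *
go([*C,.10])"
```

```text
time: 0.87
position: [0.4074, 0.3465, 0.2306]
tool_rot: [0.117, 0.699, -0.115, 0.697]
ft_force: [1.5, 1.0, 0.7]
grip_width: 0.0415
time: 1.53
position: [0.4152, 0.3366, 0.2297]
tool_rot: [-0.228, 0.67, 0.228, 0.669]
ft_force: [-0.1, -1.0, 0.3]
grip_width: 0.0007
t 1.5333 pos [0.4152 0.3366 0.2297] F [-0.12 -1.03  0.27] grip 0.0007
axes [[-0.001, -0.0, -1.0], [-0.611, 0.792, 0.001], [0.792, 0.611, -0.001]]
tool delta cm [12.97 -6.37  0.38]
turn to y=+1 ry -0.072 q6 -1.757
turn to y=-1 ry 3.069 q6 -1.757
rack rel pad: x 0.0009 y 0.0637 tip z 0.2187
rack dirs in tool: +x [-0.001  0.072  0.997] +y [ 0.001  0.997 -0.072]
```

```bash
python3 -m inch '[[[0,-2.1,0.1,-0.07,0],[0,-2.1,0,0,0],[1.5,-2,0,0,0],[3,0,0,0,0],[3,0,0,0,0],[3,0,0,0,0],[1.5,0,0,0,0],[0,0,0,0,0]]]'; python3 - <<'E'
from h import *
go([*C,.056])
crop("side",160,110,130,120,4.6,"side2");crop("top",150,150,90,70,7,"top2")
E
```

```text
time: 2.2
position: [0.462, 0.2894, 0.1077]
tool_rot: [-0.255, 0.656, 0.255, 0.663]
ft_force: [-0.7, 0.8, 0.2]
grip_width: 0.0004
t 2.2 pos [0.462  0.2894 0.1077] F [-0.67  0.8   0.22] grip 0.0004
axes [[0.008, 0.004, -1.0], [-0.672, 0.741, -0.003], [0.741, 0.672, 0.009]]
tool delta cm [ 5.17  0.28 -0.47]
turn to y=+1 ry 0.007 q6 -1.954
turn to y=-1 ry -3.135 q6 -1.954
rack rel pad: x 0.0043 y -0.0027 tip z 0.0967
rack dirs in tool: +x [ 0.009 -0.007  1.   ] +y [-0.003  1.     0.007]
```

View pics/side2.png

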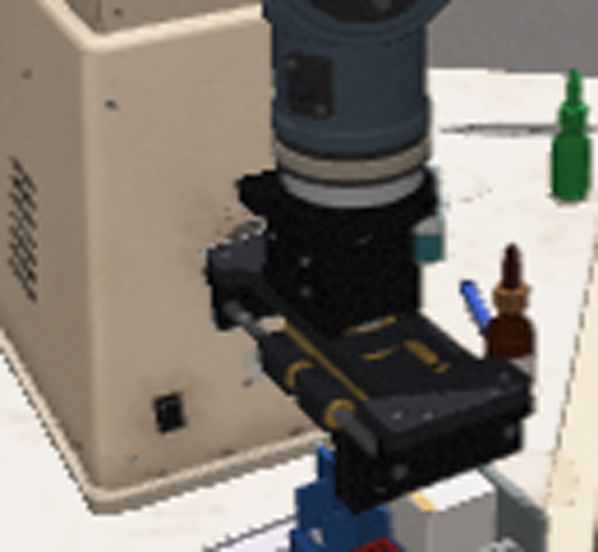

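The side crop shows the closed gripper over the rack at about (430,420), with the machine's side and knob close to its far end at about (215,270). I'll work out that clearance and check the fingertips.

```bash
python3 - <<'E'
from h import *
for k,(u,v,z) in {'base near corner':(422,302,0),'base far corner':(360,222,0),'knob':(397,243,.13),'knobtip':(388,240,.13),'switch':(373,232,.05),'top near':(440,232,.3),'top far':(398,178,.3)}.items():
    p=px2w("top",u/1.5625,v/1.5625,z);e=p-[*C,z];print(k,p.round(3),"rack x %.3f y %.3f"%(e@rx,e@ry))
crop("side",200,180,100,70,7,"side3")
E
```

```text
base near corner [0.474 0.079 0.   ] rack x -0.127 y -0.167
base far corner [0.645 0.213 0.   ] rack x 0.089 y -0.182
knob [0.566 0.135 0.13 ] rack x -0.021 y -0.187
knobtip [0.571 0.153 0.13 ] rack x -0.005 y -0.177
switch [0.609 0.184 0.05 ] rack x 0.043 y -0.180
top near [0.541 0.065 0.3  ] rack x -0.087 y -0.223
top far [0.636 0.138 0.3  ] rack x 0.033 y -0.232
```

View pics/side3.png

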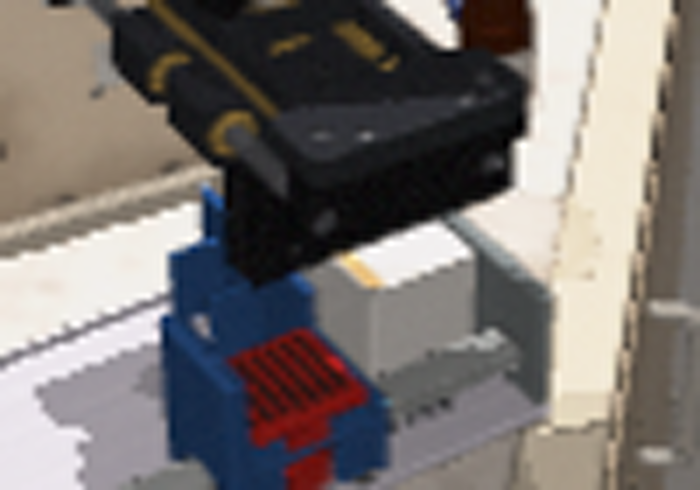

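```bash
python3 - <<'E'
from h import *
o=robot.get_obs();p=o["position"]
for n,P in {'tip':p-[0,0,.011],'pad':[*C,.054],'pad45':[*C,.050],'below tip at pad z':[p[0],p[1],.052]}.items():
    q=proj("side",P)[0];print(n,(q-[200,180])*7, 'top2',(proj("top",P)[0]-[150,150])*7)
print(px2w("side",200+300/7,180+372/7,.052))
E
```

```text
tip [261.16560226 259.99301847] top2 [366.73339589 276.24291973]
pad [287.18706271 364.97468795] top2 [379.91025798 311.12671088]
pad45 [287.52884304 373.88253546] top2 [380.66951902 312.7032569 ]
below tip at pad z [266.13268904 370.99640013] top2 [376.3163212 296.3829709]
[0.4524249  0.28912008 0.052     ]
```

View pics/top2.png

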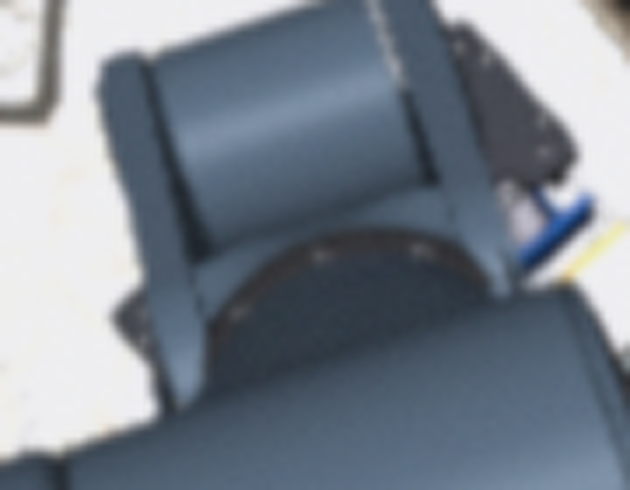

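The top view is blocked by the arm. The side view puts the pad about 4 mm nearer -x than the top estimate. I'll shift about 6 mm toward rack -x and come down in stages.

```bash
python3 -m inch '[[[0.5,0.2,-0.6,0,0],[1.5,0,0,0,0],[1.2,0,0,0,0],[0.5,0,0,0,0],[0,0,0,0,0]]]'; python3 -c "
from h import *
go([.4548,.2888,.056])"
```

```text
time: 2.77
position: [0.4622, 0.2902, 0.0799]
tool_rot: [-0.255, 0.648, 0.255, 0.67]
ft_force: [0.3, -0.1, 0.8]
grip_width: 0.0004
t 2.7667 pos [0.4622 0.2902 0.0799] F [ 0.28 -0.05  0.77] grip 0.0004
axes [[0.029, 0.011, -1.0], [-0.673, 0.739, -0.011], [0.739, 0.673, 0.029]]
tool delta cm [ 2.36  0.42 -0.71]
turn to y=+1 ry 0.009 q6 -1.955
turn to y=-1 ry -3.132 q6 -1.955
rack rel pad: x 0.0050 y -0.0022 tip z 0.0689
rack dirs in tool: +x [ 0.029 -0.009  1.   ] +y [-0.011  1.     0.009]
```

```bash
python3 -m inch '[[[0,0.3,-0.8,0,0],[0,0,-0.3,0,0],[0.6,0,0,0,0],[0,0,0,0,0]]]'; python3 -c "
from h import *
go([.4548,.2888,.056])"
```

```text
time: 3.1
position: [0.4518, 0.2851, 0.0761]
tool_rot: [-0.256, 0.647, 0.256, 0.672]
ft_force: [0.1, -0.7, 0.2]
grip_width: 0.0006
t 3.1 pos [0.4518 0.2851 0.0761] F [ 0.07 -0.75  0.24] grip 0.0006
axes [[0.033, 0.013, -0.999], [-0.674, 0.739, -0.013], [0.738, 0.674, 0.033]]
tool delta cm [2.03 0.1  0.4 ]
turn to y=+1 ry 0.01 q6 -1.958
turn to y=-1 ry -3.132 q6 -1.958
rack rel pad: x -0.0061 y 0.0009 tip z 0.0652
rack dirs in tool: +x [ 0.034 -0.009  0.999] +y [-0.013  1.     0.01 ]
```

```bash
python3 -m inch '[[[0.6,0,0.4,0,0],[0.8,0,0,0,0],[0.8,0,0,0,0]]]'; python3 -m inch '[[[0.3,0,0,0,0],[0,0,0,0,0]]]'; python3 -c "
from h import *
go([.4548,.2888,.056])"
```

```text
time: 3.35
position: [0.4566, 0.2889, 0.0551]
tool_rot: [-0.255, 0.645, 0.256, 0.673]
ft_force: [-10.5, 6.1, 41.9]
grip_width: 0.0006
time: 3.52
position: [0.4597, 0.2916, 0.0569]
tool_rot: [-0.254, 0.642, 0.256, 0.676]
ft_force: [-0.7, -1.9, 3.7]
grip_width: 0.0006
t 3.5167 pos [0.4597 0.2916 0.0569] F [-0.68 -1.85  3.74] grip 0.0006
axes [[0.044, 0.019, -0.999], [-0.673, 0.74, -0.015], [0.739, 0.673, 0.046]]
tool delta cm [ 0.06  0.12 -0.56]
turn to y=+1 ry 0.009 q6 -1.955
turn to y=-1 ry -3.133 q6 -1.955
rack rel pad: x 0.0041 y 0.0005 tip z 0.0459
rack dirs in tool: +x [ 0.046 -0.008  0.999] +y [-0.015  1.     0.009]
```

```bash
python3 -m inch '[[[0.05,0,0.5,0,0],[0.05,0,0.5,0,0],[0.05,0,0.4,0,0]]]'; python3 -c "
from h import *
go([.4548,.2888,.056])"
```

```text
time: 3.77
position: [0.4676, 0.2995, 0.0563]
tool_rot: [-0.256, 0.645, 0.256, 0.674]
ft_force: [-1.5, -2.4, 9.3]
grip_width: 0.0009
t 3.7667 pos [0.4676 0.2995 0.0563] F [-1.47 -2.36  9.33] grip 0.0009
axes [[0.038, 0.015, -0.999], [-0.674, 0.738, -0.014], [0.738, 0.674, 0.039]]
tool delta cm [-0.03  0.07 -1.67]
turn to y=+1 ry 0.011 q6 -1.944
turn to y=-1 ry -3.131 q6 -1.944
rack rel pad: x 0.0153 y 0.0011 tip z 0.0454
rack dirs in tool: +x [ 0.039 -0.01   0.999] +y [-0.014  1.     0.011]
```

```bash
python3 -m inch '[[[0.03,0,0.5,0,0],[0.03,0,0.5,0,0],[0.03,0,0.5,0,0],[0.03,0,0.5,0,0]]]'; python3 -c "
from h import *
go([.4548,.2888,.056])"
```

```text
time: 4.1
position: [0.4815, 0.3124, 0.0563]
tool_rot: [-0.256, 0.647, 0.256, 0.671]
ft_force: [-1.7, -1.6, 9.6]
grip_width: 0.0007
t 4.1 pos [0.4815 0.3124 0.0563] F [-1.69 -1.56  9.63] grip 0.0007
axes [[0.033, 0.012, -0.999], [-0.675, 0.738, -0.013], [0.737, 0.675, 0.032]]
tool delta cm [-0.09  0.06 -3.56]
turn to y=+1 ry 0.011 q6 -1.929
turn to y=-1 ry -3.13 q6 -1.929
rack rel pad: x 0.0342 y 0.0014 tip z 0.0453
rack dirs in tool: +x [ 0.033 -0.011  0.999] +y [-0.013  1.     0.011]
```

```bash
python3 -m inch '[[[0.03,0,0.5,0,0],[0.03,0,0.5,0,0],[0.03,0,0.5,0,0],[0.03,0,0.5,0,0],[0.03,0,0.5,0,0],[0.03,0,0.5,0,0]]]'; python3 - <<'E'
from h import *
go([.4548,.2888,.056])
crop("side",190,180,110,80,7,"side4")
E
```

```text
time: 4.6
position: [0.5029, 0.3323, 0.0563]
tool_rot: [-0.257, 0.649, 0.255, 0.668]
ft_force: [-3.0, -0.8, 10.4]
grip_width: 0.0007
t 4.6 pos [0.5029 0.3323 0.0563] F [-3.   -0.83 10.37] grip 0.0007
axes [[0.026, 0.007, -1.0], [-0.676, 0.737, -0.012], [0.737, 0.676, 0.024]]
tool delta cm [-0.13  0.04 -6.48]
turn to y=+1 ry 0.012 q6 -1.909
turn to y=-1 ry -3.129 q6 -1.909
rack rel pad: x 0.0634 y 0.0020 tip z 0.0453
rack dirs in tool: +x [ 0.024 -0.012  1.   ] +y [-0.012  1.     0.012]
```

View pics/side4.png

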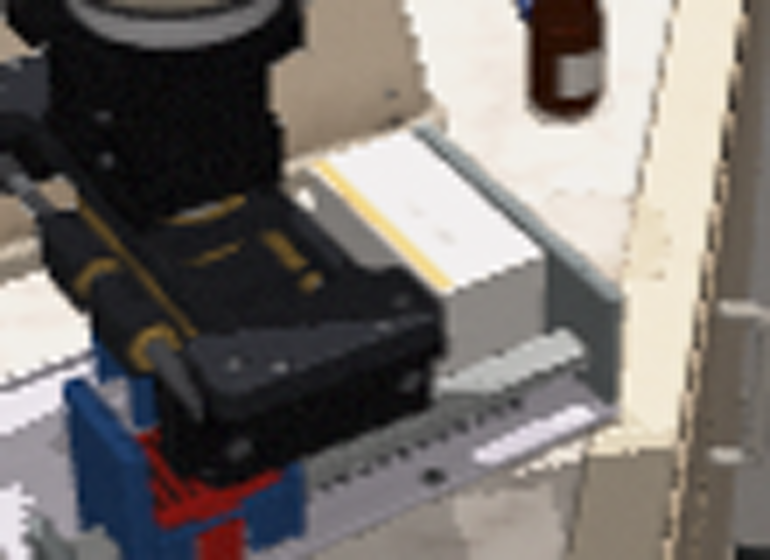

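The bookend, at about (180,450), is sliding with the pad down, and the carton is still in place at about (440,220). Continuing to the stop.

```bash
python3 -m inch '[[[0.03,0,0.5,0,0],[0.03,0,0.5,0,0],[0.03,0,0.5,0,0],[0.03,0,0.5,0,0]]]'; python3 -m inch '[[[0.03,0,0.4,0,0],[0.03,0,0.4,0,0]]]'; python3 -c "
from h import *
go([.4548,.2888,.056])"
```

```text
time: 4.98
position: [0.5157, 0.3446, 0.056]
tool_rot: [-0.259, 0.653, 0.255, 0.664]
ft_force: [-8.8, -10.9, 17.5]
grip_width: 0.0005
time: 5.15
position: [0.5158, 0.3447, 0.056]
tool_rot: [-0.262, 0.66, 0.254, 0.657]
ft_force: [-6.6, -8.6, 16.0]
grip_width: 0.0008
t 5.15 pos [0.5158 0.3447 0.056 ] F [-6.64 -8.6  15.99] grip 0.0008
axes [[0.001, -0.012, -1.0], [-0.679, 0.734, -0.01], [0.734, 0.679, -0.007]]
tool delta cm [ 0.06  0.05 -8.27]
turn to y=+1 ry 0.017 q6 -1.892
turn to y=-1 ry -3.125 q6 -1.892
rack rel pad: x 0.0813 y 0.0026 tip z 0.0450
rack dirs in tool: +x [-0.007 -0.017  1.   ] +y [-0.01   1.     0.017]
```

```bash
python3 -m inch '[[[-0.6,0,0,0,0],[-1.2,0,-0.2,0,0],[-3,0,-0.2,0,0],[-4,0,0,0,0],[-4,0,0,0,0],[-3,0,0,0,0],[0,0,0,0,0]]]'; python3 - <<'E'
from h import *
go([.4548,.2888,.056])
crop("side",130,150,180,140,4.3,"side5")
E
```

```text
time: 5.73
position: [0.5134, 0.3442, 0.2147]
tool_rot: [-0.261, 0.662, 0.254, 0.655]
ft_force: [0.6, 0.7, 1.2]
grip_width: 0.0004
t 5.7333 pos [0.5134 0.3442 0.2147] F [0.56 0.73 1.17] grip 0.0004
axes [[-0.006, -0.014, -1.0], [-0.679, 0.734, -0.006], [0.734, 0.679, -0.014]]
tool delta cm [15.98 -0.   -7.85]
turn to y=+1 ry 0.016 q6 -1.897
turn to y=-1 ry -3.126 q6 -1.897
rack rel pad: x 0.0792 y 0.0039 tip z 0.2037
rack dirs in tool: +x [-0.014 -0.016  1.   ] +y [-0.006  1.     0.016]
```

View pics/side5.png

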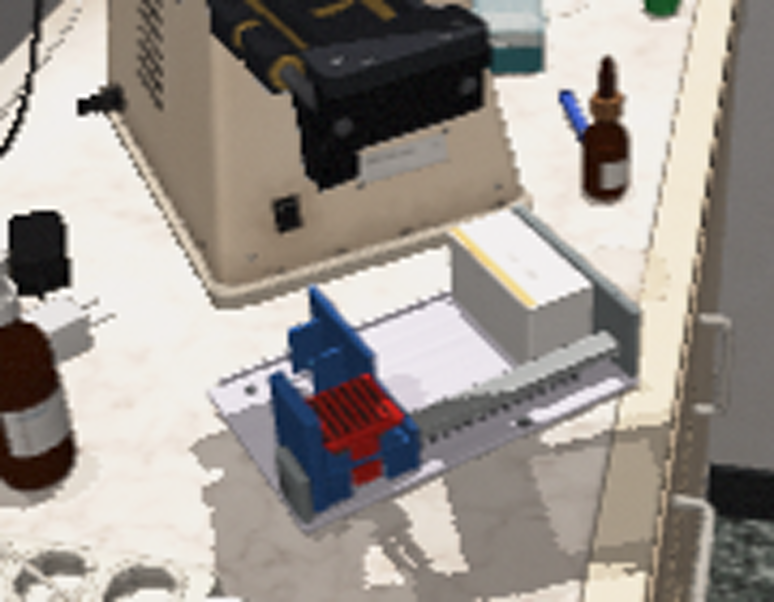

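The push plate, at about (300,440), is right against the stop block at (295,480). The pad is back up at (355,405). The carton at (520,280) and the dropper bottle at (605,150) are upright and look unmoved, and the arm is clear.

```bash
python3 -c "
from rig import robot
print(robot.hand_in())"
```

```text
the job is handed in; nothing more can be done
None
```

The bookend is open against its stop with the release let go, and I have handed the job in. With the closed fingertips I pressed the red release fully down, fingertips about 45 mm above the worktop. Keeping it down, I pushed the bookend along the bar until it stopped moving, then lifted clear.

**Checks that passed:**
- **Bookend:** the last side picture shows it against the stop block with the release pad up.
- **Nearby things:** in the same picture the needle carton and amber dropper bottle are upright and look unmoved.
- **Robot:** the gripper is about 15 cm above the pad, and the force reading is close to zero. The job took about 6 s of the 32 s allowed.

**Less certain:**
- **Jar:** I did not look at it again after the move, but the arm stayed well away from it.
- **Contact force:** there was a brief 42 N upward reading when the fingertips bottomed the pad. It was on the fingertips, so it should not count against the 40 N limit on the arm and gripper body, and it was well under the 120 N wrist limit.
- **Pad position:** the two cameras disagreed by about 4–5 mm on where the pad was. I used a point between them, and the press worked.

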